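# Start the banding turntable from its switch boxes

## Robot

A 6-joint arm with a two-finger parallel gripper is mounted at the origin on the work surface. World frame = base frame: x ahead of the robot, y to its left, z up, the work surface at z = 0. Lengths are in m, angles in rad, forces in N, time in s.
With the tool pointing down it reaches from about 0.3 to 0.775 m from the base axis. Payload 14.6 kg.
Tool frame: the origin (TCP) lies on the centre line of the jaws, within the pads' length; the fingertips stand 11 mm ahead of it and the grasp point (between the pads) lies 8 mm behind it; y points along the fingers, x is the direction in which the jaws open and shut, and the axes are right-handed (so a half turn about y gives the same grasp; the last joint's range is limited). The gripper opens to 94 mm and grips with 3 to 60 N. Pads are 16 mm wide; open, the fingers measure 119 mm over their backs; the gripper's body (75 mm by 177 mm) begins 78 mm behind the grasp point.
Start: joints at [-1.364, 0.3, 1.521, -0, 1.321, -0.067], TCP at [0.149, -0.53, 0.216] pointing down, gripper open.
Joint ranges: [-3.03, 3.03], [-0.79, 2.21], [0.23, 2.52], [-1.04, 4.18], [0, 3.07], [-2.55, 2.55]. Speed limits (rad/s): [2.22, 2.22, 2.57, 3.14, 3.14, 3.14].

## Interface

Orientations are given as [roll, pitch, yaw] about the fixed x, y, z axes, in that order (R = Rz(yaw) Ry(pitch) Rx(roll)).
In Python, from station import ctrl, imaging gives the robot as it stands. The module is installed in compiled form; this text tells all that it offers.
- The arm moves only by the tool apply_moves, never from a script. Its argument "deltas" is a list of rows, each an object with "dp": the shift along the tool's x, y, z in m, a list of three; "roll": the turn about the tool's y in rad; "grip": the closure, from -1 (fully open) to 1 (shut). In form: [{"dp": [tx, ty, tz], "roll": roll, "grip": grip}, ...]. A call has 1 to 10 rows; each row shifts and turns the commanded pose from where the row before left it, along the tool's axes as they then stand; what a row does not reach is not made up. A row lasts 1/8 s, in which the tool goes at most 62.5 mm and 10.7 degrees, less where a joint would pass 70% of its speed; a pose out of reach is approached as far as the arm can. A call with a gripper value outside its range is refused whole. The fingers move at their own pace and stop on an object; "newtons" is the grip in N (left out, the last holds). Time passes only in rows, so rows that do not move let the fingers close. It gives the time, the measured TCP pose, the force and the opening at its end, in the units of the state.
- ctrl.get_obs(): the state, without advancing time (a new reading comes with each control period).
- imaging.camera(name): name is "scene" or "top" or "wrist"; returns the picture (400x640x3 uint8, blue, green, red); there is no depth.
- imaging.camera_info(name): a dict with "K" (3x3 intrinsics, pixels), "world_from_camera" (4x4, takes a point from camera to world coordinates). Camera axes: x right, y down, z forward; pixel columns grow to the right and rows downward; lengths in m; the calibration is good to about 2 mm. A picture is of the moment at which its call begins: read the wrist's pose just before it. camera_info takes no time and is no camera call; for the wrist camera it gives the pose at the moment of the call.
- ctrl.hand_in(): hands the job in, once; it reports no verdict.
The state is a dict: "time_s": time; "qpos": joint angles; "joint_vel": joint speeds; "tau": joint torques, N m; "ee_pos": TCP position; "eef_rot": TCP orientation; "force": force on the tool from outside, world axes, zero at the start; "moment": the same for the moment, N m; "grip_width": finger opening in m.
Only numpy, scipy, OpenCV 4.12 (cv2) and the standard library are available. Lean on these libraries where they do the work, as an engineer would, in place of code of your own. Each camera call takes 0.05 s, during which the arm holds its last target. There are 200 camera calls.

## Task

Start up the banding turntable: first switch on the extractor by pressing the raised end of the wide rocker paddle right down, then push the square key fully in so that it stays in, and last press the wide mushroom button fully down and keep it pressed, finishing while still holding it down. Press only with the fingers, in that order; leave the small round button alone, and do not pick up or shift the pots and tools standing around.

Things in the scene. Friction and masses are not known exactly. Their poses are not given: they have to be found in the camera images.
- rocker_box: Extractor-fan switch: grey switch box screwed to the shelf, 100 (its x) x 80 (its y) x 40 mm high; origin: centre of its underside, on the shelf; z up; a short black cable gland sticks out of the middle of its +x side. It carries the wide rocker paddle, the only tilting control
- rocker (a joint): tilt of the white rocker paddle (plate 80 mm along the box's x, 44 mm wide, 10 mm thick) about the box's y axis through a pivot at the box's centre, 50 mm above the shelf; its face is 11 mm above the pivot when level. -0.2 rad: off, the end toward the box's +x stands raised (start, within 0.03); +0.2: on, that end is fully down. Friction only, it stays where it is left; about 2.5 N at the press point moves it
- rocker_press (a point): point on the paddle's face near its raised end, 30 mm from the pivot toward the box's +x; it moves with the paddle, about 67 mm above the shelf when off, 55 mm when on
- key_box: Drive-enable switch: grey switch box screwed to the shelf, 100 (its x) x 80 (its y) x 40 mm high; origin: centre of its underside, on the shelf; z up; a short black cable gland sticks out of the middle of its +x side. It carries the square key
- key (a joint): travel of the square white key (32 x 32 mm), straight down: 0 up, 0.008 m fully in. It latches by friction and stays in once pushed; about 3 N moves it. A 10 mm high square frame of 48 mm surrounds it, 16 mm below its raised top
- key_top (a point): centre of the square key's top face, 65 mm above the shelf when up, 57 mm when in; moves with it
- jog_box: Hold-to-run switch of the turntable: grey switch box screwed to the shelf, 100 (its x) x 80 (its y) x 40 mm high; origin: centre of its underside, on the shelf; z up; a short black cable gland sticks out of the middle of its +x side. It carries the wide round mushroom-headed button
- jog (a joint): travel of the white mushroom button (head 42 mm across), straight down: 0 up, 0.008 m fully down. It springs back when released: 2 N to start, 6 N fully down
- jog_top (a point): centre of the mushroom head's top, 72 mm above the shelf when up, 64 mm fully down; moves with it
- small_box: Lamp switch, to be left alone: grey switch box screwed to the shelf, 100 (its x) x 80 (its y) x 40 mm high; origin: centre of its underside, on the shelf; z up; a short black cable gland sticks out of the middle of its +x side. It carries a small round button
- small (a joint): travel of the small round white button (18 mm across, its top 58 mm above the shelf): 0 up, 0.005 m down. Not to be pressed
- cup: shino-glazed handleless cup, loose, 75 mm across, 85 mm high; origin: centre of its underside
- plate_a: pink dessert plate, loose on the shelf, 150 mm across, 20 mm high; origin: centre of its underside
- plate_b: a second such plate, loose on the shelf; same size and origin
- spur: grey three-armed ceramic spur, loose, about 65 mm across, 22 mm high; origin: centre of its underside
- brush: glaze brush with a rubber-tipped handle, loose, 180 mm long along its x, 12 mm high; origin: near its middle, on the shelf
- glaze_jar: closed glaze jar, loose, 76 mm across, 100 mm high; origin: centre of its underside

How it is judged:
By the outcome, as a careful person would: the job done as asked, in the order asked, and still so for the second after the job is handed in, while the arm keeps its last pose, push and grip.
It also fails if it takes over 48 s, if anything falls off the work surface, if the arm or the gripper's body presses on something with over 40 N, if the wrist force passes 120 N, or if a joint passes its speed limit or range.

## Working session

There is one attempt and no reset: what is moved stays moved. The work goes in short steps, Python scripts to look and compute and a tool call to move; the robot and the scene stay as the last step left them, time stands still between calls to the robot, and variables do not carry over. Pictures are saved under pics/ and viewed, about 8 in all and at most 12, crops included, and the job is handed in when it is done.

Besides the shell and the picture viewer there is one more tool, called in YAML: its name, and indented under it one key for each argument. apply_moves: Moves the arm, as the interface text tells. Its arguments: {"type":"object","properties":{"deltas":{"type":"array"},"newtons":{"type":"number"}},"required":["deltas"]}

```bash
mkdir -p pics; cat > h.py <<'E'
import numpy as np, cv2
from station import ctrl, imaging
def ray(name,u,v,z):
    i=imaging.camera_info(name);K=np.array(i["K"]);T=np.array(i["world_from_camera"])
    d=T[:3,:3]@np.linalg.solve(K,[u,v,1.]);o=T[:3,3]
    return o+d*(z-o[2])/d[2]
E
python3 - <<'E'
from h import *
print(ctrl.get_obs())
for n in("scene","top"):
    cv2.imwrite(f"pics/{n}0.png",imaging.camera(n));i=imaging.camera_info(n);print(np.round(i["K"],1).tolist(),np.round(i["world_from_camera"],3).tolist())
E
```

```text
{'time_s': 0.0, 'qpos': array([-1.36362638e+00,  3.00467794e-01,  1.52157086e+00, -5.96991543e-05,
        1.32066259e+00, -6.65680857e-02]), 'joint_vel': array([-7.84894128e-04,  1.53600403e-03,  5.87282814e-04, -5.86658870e-05,
       -2.12026561e-04, -6.16432102e-04]), 'tau': array([ 2.09282807e-04, -5.31808734e+01, -3.52735376e+01,  7.07540126e-02,
        2.43670604e-02, -1.27353223e-04]), 'ee_pos': array([ 0.14863331, -0.52928904,  0.21589245]), 'eef_rot': array([-1.57078028e+00,  1.10998027e-03, -1.29704347e+00]), 'force': array([0.90682297, 0.63656597, 0.42960405]), 'moment': array([-0.06009021, -0.04394922, -0.01642715]), 'grip_width': 0.09392975951650594}
[[479.0, 0.0, 320.6], [0.0, 479.0, 190.0], [0.0, 0.0, 1.0]] [[-0.311, 0.807, -0.503, 1.256], [0.95, 0.267, -0.16, 0.244], [0.005, -0.527, -0.85, 1.252], [0.0, 0.0, 0.0, 1.0]]
[[451.3, 0.0, 314.3], [0.0, 451.3, 199.7], [0.0, 0.0, 1.0]] [[0.006, -0.985, 0.173, 0.372], [-1.0, -0.002, 0.027, -0.016], [-0.027, -0.173, -0.985, 1.211], [0.0, 0.0, 0.0, 1.0]]
```

View pics/top0.png

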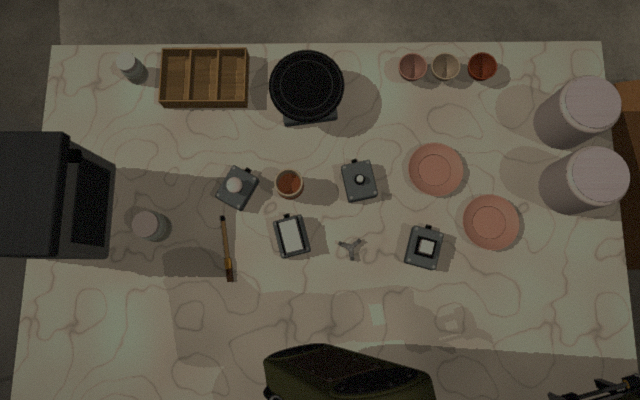

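View pics/scene0.png

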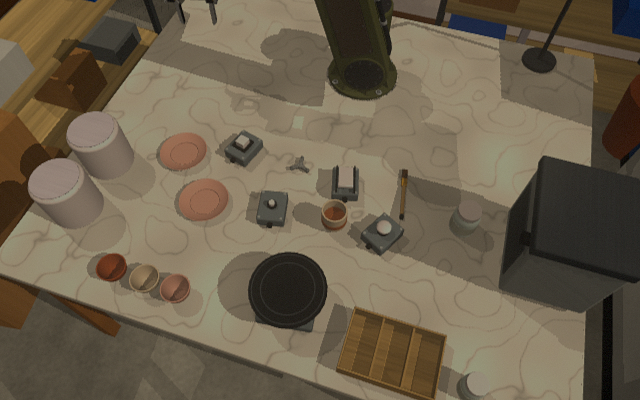

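The top view shows the rocker at (292,236), key at (426,247), mushroom at (234,185), and small button at (360,180). The cup is at (289,184), between the rocker and the mushroom. All the glands point up in the image (world +x). The scene view shows the same controls at (345,175), (243,143), (384,228) and (271,203).

```bash
python3 - <<'E'
from h import *
I={n:cv2.imread(f"pics/{n}0.png") for n in("scene","top")}
pts={"rocker":((292,236),(345,175),.061),"key":((426,247),(243,143),.065),"jog":((234,185),(384,228),.071)}
for k,(t,s,z) in pts.items():
    for n,p in(("top",t),("scene",s)):
        im=I[n];h=cv2.cvtColor(im,cv2.COLOR_BGR2HSV)
        x,y=p;w=30;c=im[y-w:y+w,x-w:x+w].min(2)
        val=int(np.median(c[w-2:w+3,w-2:w+3]))
        m=(c>val-28).astype(np.uint8)
        nl,L,st,ce=cv2.connectedComponentsWithStats(m,connectivity=4);l=L[w,w]
        u,v=ce[l]+[x-w,y-w]
        ang=cv2.minAreaRect(np.argwhere(L==l)[:,::-1].astype(np.float32))
        print(k,n,val,st[l],np.round([u,v],1),np.round(ray(n,u,v,z),4),[np.round(a,1) for a in ang[1:]])
# gray box masks: gland
tiles=[cv2.resize(I["top"][p[0][1]-32:p[0][1]+32,p[0][0]-32:p[0][0]+32],(384,384),interpolation=cv2.INTER_CUBIC) for p in pts.values()]
tiles2=[cv2.resize(I["scene"][p[1][1]-32:p[1][1]+32,p[1][0]-32:p[1][0]+32],(384,384),interpolation=cv2.INTER_CUBIC) for p in pts.values()]
cv2.imwrite("pics/crop.png",cv2.resize(cv2.vconcat([cv2.hconcat(tiles),cv2.hconcat(tiles2)]),(798,532)))
E
```

```text
rocker top 112 [ 17  13  24  34 516] [290.4 235.3] [0.4807 0.0766 0.061 ] [array([30.8, 16.7]), np.float64(75.4)]
rocker scene 116 [   0    0   60   60 2482] [347.9 169.1] [0.4556 0.0747 0.061 ] [array([59., 59.]), np.float64(90.0)]
key top 111 [ 24  23  14  14 151] [426.5 246.4] [ 0.4538 -0.2673  0.065 ] [array([12.4, 12.4]), np.float64(11.3)]
key scene 122 [23 22 13 12 97] [242.5 140. ] [ 0.4563 -0.2677  0.065 ] [array([11.3,  8.9]), np.float64(31.0)]
jog top 108 [ 22  22  15  15 179] [233.2 184.4] [0.6116 0.2265 0.071 ] [array([14., 14.]), np.float64(90.0)]
jog scene 124 [ 24  23  14  13 138] [384.2 226.7] [0.6162 0.2262 0.071 ] [array([12.7, 12. ]), np.float64(45.0)]
```

View pics/crop.png

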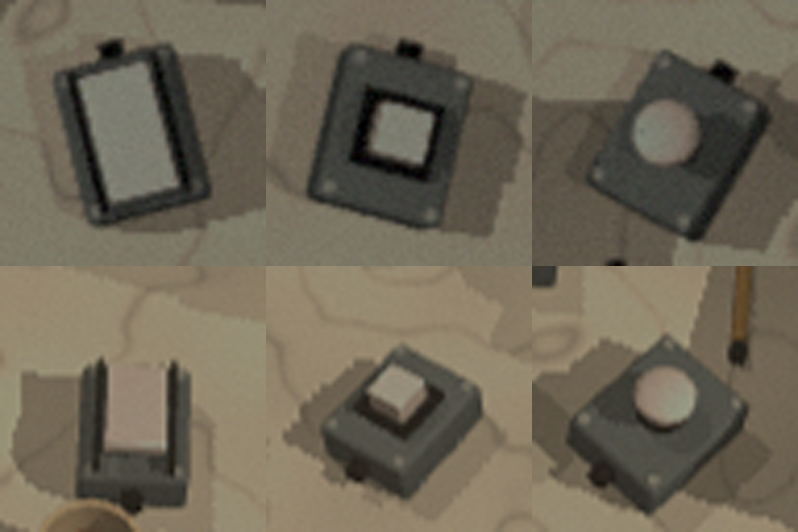

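The crops confirm the layout. The rocker's long axis is about 15° from world x, with its gland and raised end pointing away from the robot. The press points are rocker ≈ (0.510, 0.084), key ≈ (0.455, -0.2675) and jog ≈ (0.614, 0.2263). The tool axes already line up with the paddle. I'm closing the fingers and moving above the rocker.

apply_moves:
  deltas:
    - {"dp": [-0.01,0,0.01],"roll": 0,"grip": 1}
    - {"dp": [-0.035,0,0.036],"roll": 0,"grip": 1}
    - {"dp": [-0.035,0,0.036],"roll": 0,"grip": 1}
    - {"dp": [-0.035,0,0.036],"roll": 0,"grip": 1}
    - {"dp": [-0.035,0,0.036],"roll": 0,"grip": 1}
    - {"dp": [-0.035,0,0.036],"roll": 0,"grip": 1}
    - {"dp": [-0.035,0,0.036],"roll": 0,"grip": 1}
    - {"dp": [-0.035,0,0.036],"roll": 0,"grip": 1}
  newtons: 20

```text
time_s: 1.1
ee_pos: [0.3323, -0.211, 0.2165]
eef_rot: [-1.57, -0.0, -1.297]
force: [1.1, -0.6, -0.2]
grip_width: 0.0177
```

apply_moves:
  deltas:
    - {"dp": [-0.035,0,0.036],"roll": 0,"grip": 1}
    - {"dp": [-0.035,0,0.036],"roll": 0,"grip": 1}
    - {"dp": [-0.035,0,0.036],"roll": 0,"grip": 1}
    - {"dp": [-0.035,0,0.036],"roll": 0,"grip": 1}
    - {"dp": [-0.035,0,0.036],"roll": 0,"grip": 1}
    - {"dp": [-0.035,0,0.036],"roll": 0,"grip": 1}
    - {"dp": [-0.028,0,0.036],"roll": 0,"grip": 1}
    - {"dp": [0,0,0],"roll": 0,"grip": 1}
    - {"dp": [0,0,0],"roll": 0,"grip": 1}

```text
time_s: 2.22
ee_pos: [0.5095, 0.0841, 0.2162]
eef_rot: [-1.572, 0.0, -1.297]
force: [-1.3, 0.1, 0.1]
grip_width: 0.0004
```

apply_moves:
  deltas:
    - {"dp": [0,0.03,0.002],"roll": 0,"grip": 1}
    - {"dp": [0,0.04,0],"roll": 0,"grip": 1}
    - {"dp": [0,0.035,0],"roll": 0,"grip": 1}
    - {"dp": [0,0.02,0],"roll": 0,"grip": 1}
    - {"dp": [0,0.006,0],"roll": 0,"grip": 1}
    - {"dp": [0,0.006,0],"roll": 0,"grip": 1}
    - {"dp": [0,0.004,0],"roll": 0,"grip": 1}
    - {"dp": [0,0.003,0],"roll": 0,"grip": 1}
    - {"dp": [0,0,0],"roll": 0,"grip": 1}

```text
time_s: 3.35
ee_pos: [0.5123, 0.0847, 0.0726]
eef_rot: [-1.571, -0.0, -1.297]
force: [1.2, 0.1, 1.5]
grip_width: 0.0005
```

apply_moves:
  deltas:
    - {"dp": [0,0.002,0],"roll": 0,"grip": 1}
    - {"dp": [0,0.002,0],"roll": 0,"grip": 1}
    - {"dp": [0,0.002,0],"roll": 0,"grip": 1}
    - {"dp": [0,0,0],"roll": 0,"grip": 1}

```text
time_s: 3.85
ee_pos: [0.513, 0.0848, 0.0672]
eef_rot: [-1.569, -0.0, -1.297]
force: [3.8, 1.6, 9.6]
grip_width: 0.0004
```

apply_moves:
  deltas:
    - {"dp": [0,0.001,0],"roll": 0,"grip": 1}
    - {"dp": [0,0.001,0],"roll": 0,"grip": 1}
    - {"dp": [0,0,0],"roll": 0,"grip": 1}

```text
time_s: 4.22
ee_pos: [0.5133, 0.0848, 0.0665]
eef_rot: [-1.568, -0.0, -1.297]
force: [-2.3, 1.1, 25.0]
grip_width: 0.0004
```

Hard stop reached: 25 N with the tip at about 55.5 mm. Lifting and going to the key.

apply_moves:
  deltas:
    - {"dp": [0,-0.02,0],"roll": 0,"grip": 1}
    - {"dp": [0,-0.04,0],"roll": 0,"grip": 1}
    - {"dp": [0,-0.04,0],"roll": 0,"grip": 1}
    - {"dp": [0,0,0],"roll": 0,"grip": 1}

```text
time_s: 4.72
ee_pos: [0.5128, 0.0847, 0.1665]
eef_rot: [-1.568, -0.001, -1.297]
force: [0.8, -0.1, -0.1]
grip_width: 0.0006
```

apply_moves:
  deltas:
    - {"dp": [0.036,0,-0.017],"roll": 0,"grip": 1}
    - {"dp": [0.036,0,-0.017],"roll": 0,"grip": 1}
    - {"dp": [0.036,0,-0.017],"roll": 0,"grip": 1}
    - {"dp": [0.036,0,-0.017],"roll": 0,"grip": 1}
    - {"dp": [0.036,0,-0.017],"roll": 0,"grip": 1}
    - {"dp": [0.036,0,-0.017],"roll": 0,"grip": 1}
    - {"dp": [0.036,0,-0.017],"roll": 0,"grip": 1}
    - {"dp": [0.036,0,-0.016],"roll": 0,"grip": 1}
    - {"dp": [0.036,0,-0.016],"roll": 0,"grip": 1}
    - {"dp": [0,0,0],"roll": 0,"grip": 1}

```text
time_s: 5.98
ee_pos: [0.4532, -0.2695, 0.1626]
eef_rot: [-1.573, 0.002, -1.3]
force: [0.0, 0.4, -0.5]
grip_width: 0.0003
```

```bash
python3 - <<'E'
from h import *
a=imaging.camera("scene");b=imaging.camera("top");cv2.imwrite("pics/s1.png",a);cv2.imwrite("pics/t1.png",b)
print(ctrl.get_obs()["ee_pos"])
o=cv2.imread("pics/scene0.png")
c=lambda im,x,y,w=40:cv2.resize(im[y-w:y+w,x-w:x+w],(390,300),interpolation=cv2.INTER_CUBIC)
cv2.imwrite("pics/c1.png",cv2.vconcat([cv2.hconcat([c(o,345,180),c(a,345,180)]),cv2.hconcat([c(a,243,143,60),c(b,426,247,60)])]))
E
```

```text
[ 0.45381526 -0.2675706   0.16311119]
```

View pics/c1.png

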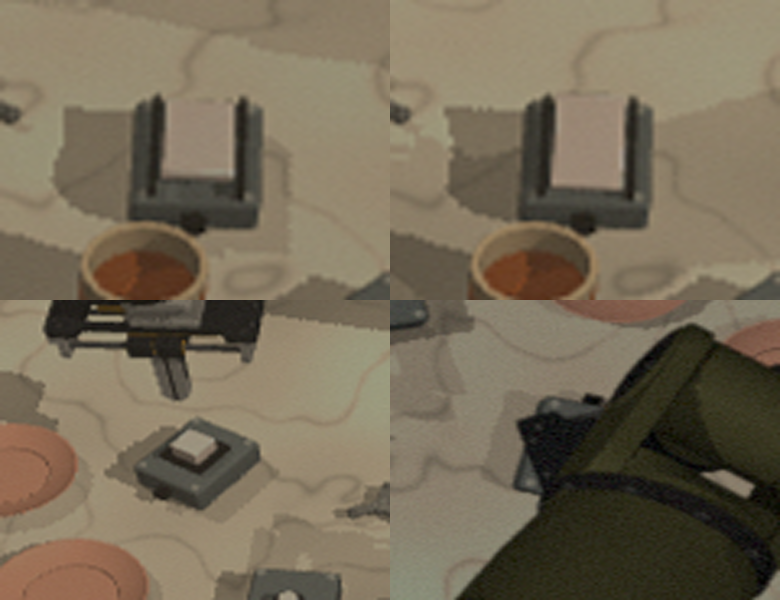

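The paddle's gland end is now down, its near face visibly longer than in the earlier crop, and the cup is unmoved. The fingers are over the key. Pressing the key now.

apply_moves:
  deltas:
    - {"dp": [0,0.03,0],"roll": 0,"grip": 1}
    - {"dp": [0,0.03,0],"roll": 0,"grip": 1}
    - {"dp": [0,0.017,0],"roll": 0,"grip": 1}
    - {"dp": [0,0.006,0],"roll": 0,"grip": 1}
    - {"dp": [0,0.004,0],"roll": 0,"grip": 1}
    - {"dp": [0,0.004,0],"roll": 0,"grip": 1}
    - {"dp": [0,0.002,0],"roll": 0,"grip": 1}
    - {"dp": [0,0,0],"roll": 0,"grip": 1}

```text
time_s: 7.08
ee_pos: [0.4546, -0.2682, 0.0717]
eef_rot: [-1.57, -0.0, -1.297]
force: [1.0, 0.4, 1.4]
grip_width: 0.0005
```

apply_moves:
  deltas:
    - {"dp": [0,0.002,0],"roll": 0,"grip": 1}
    - {"dp": [0,0.001,0],"roll": 0,"grip": 1}
    - {"dp": [0,0,0],"roll": 0,"grip": 1}

```text
time_s: 7.45
ee_pos: [0.4544, -0.2682, 0.0684]
eef_rot: [-1.571, -0.0, -1.297]
force: [1.1, -0.1, 2.2]
grip_width: 0.0003
```

apply_moves:
  deltas:
    - {"dp": [0,0.001,0],"roll": 0,"grip": 1}
    - {"dp": [0,0.001,0],"roll": 0,"grip": 1}
    - {"dp": [0,0,0],"roll": 0,"grip": 1}

```text
time_s: 7.82
ee_pos: [0.4547, -0.2683, 0.068]
eef_rot: [-1.57, -0.001, -1.297]
force: [-5.7, 4.8, 22.8]
grip_width: -0.0
```

Key at its stop (23 N). Lifting and moving to the mushroom.

apply_moves:
  deltas:
    - {"dp": [0,-0.02,0],"roll": 0,"grip": 1}
    - {"dp": [0,-0.04,0],"roll": 0,"grip": 1}
    - {"dp": [0,-0.04,0],"roll": 0,"grip": 1}
    - {"dp": [0,-0.01,0],"roll": 0,"grip": 1}
    - {"dp": [-0.036,0,0.024],"roll": 0,"grip": 1}
    - {"dp": [-0.036,0,0.024],"roll": 0,"grip": 1}
    - {"dp": [-0.036,0,0.024],"roll": 0,"grip": 1}
    - {"dp": [-0.036,0,0.024],"roll": 0,"grip": 1}
    - {"dp": [-0.036,0,0.024],"roll": 0,"grip": 1}
    - {"dp": [-0.036,0,0.024],"roll": 0,"grip": 1}

```text
time_s: 9.07
ee_pos: [0.5344, -0.0198, 0.1751]
eef_rot: [-1.573, 0.001, -1.297]
force: [-0.9, -0.2, 0.0]
grip_width: 0.0007
```

apply_moves:
  deltas:
    - {"dp": [-0.036,0,0.024],"roll": 0,"grip": 1}
    - {"dp": [-0.036,0,0.024],"roll": 0,"grip": 1}
    - {"dp": [-0.036,0,0.024],"roll": 0,"grip": 1}
    - {"dp": [-0.036,0,0.024],"roll": 0,"grip": 1}
    - {"dp": [-0.036,0,0.024],"roll": 0,"grip": 1}
    - {"dp": [-0.036,0,0.024],"roll": 0,"grip": 1}
    - {"dp": [0,0,0],"roll": 0,"grip": 1}
    - {"dp": [0,0,0],"roll": 0,"grip": 1}

```text
time_s: 10.07
ee_pos: [0.6144, 0.2251, 0.1752]
eef_rot: [-1.573, -0.0, -1.297]
force: [-0.3, 0.3, -0.5]
grip_width: 0.0005
```

```bash
python3 - <<'E'
from h import *
a=imaging.camera("scene");b=imaging.camera("top");cv2.imwrite("pics/s2.png",a);cv2.imwrite("pics/t2.png",b)
print(ctrl.get_obs()["ee_pos"])
o=cv2.imread("pics/scene0.png")
c=lambda im,x,y,w=40:cv2.resize(im[y-w:y+w,x-w:x+w],(390,300),interpolation=cv2.INTER_CUBIC)
cv2.imwrite("pics/c2.png",cv2.vconcat([cv2.hconcat([c(o,243,143),c(a,243,143)]),cv2.hconcat([c(a,384,218,60),c(b,260,210,60)])]))
E
```

```text
[0.61471408 0.22459251 0.17602826]
```

View pics/c2.png

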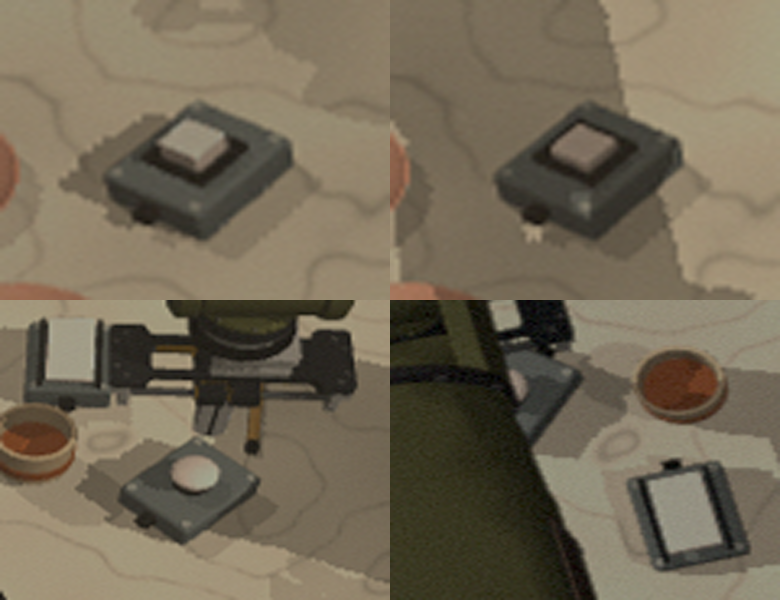

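The key now sits low in its frame and stays in. The rocker stays on, the cup is unmoved, and the fingers are above the mushroom. Pressing it.

apply_moves:
  deltas:
    - {"dp": [0,0.03,0],"roll": 0,"grip": 1}
    - {"dp": [0,0.035,0],"roll": 0,"grip": 1}
    - {"dp": [0,0.016,0],"roll": 0,"grip": 1}
    - {"dp": [0,0.006,0],"roll": 0,"grip": 1}
    - {"dp": [0,0.004,0],"roll": 0,"grip": 1}
    - {"dp": [0,0.004,0],"roll": 0,"grip": 1}
    - {"dp": [0,0.002,0],"roll": 0,"grip": 1}
    - {"dp": [0,0,0],"roll": 0,"grip": 1}

```text
time_s: 11.18
ee_pos: [0.6153, 0.2258, 0.0801]
eef_rot: [-1.569, -0.0, -1.297]
force: [1.7, -0.5, 3.6]
grip_width: 0.0006
```

apply_moves:
  deltas:
    - {"dp": [0,0.002,0],"roll": 0,"grip": 1}
    - {"dp": [0,0.001,0],"roll": 0,"grip": 1}
    - {"dp": [0,0.001,0],"roll": 0,"grip": 1}
    - {"dp": [0,0,0],"roll": 0,"grip": 1}
    - {"dp": [0,0,0],"roll": 0,"grip": 1}

```text
time_s: 11.8
ee_pos: [0.6152, 0.2258, 0.0758]
eef_rot: [-1.57, -0.0, -1.297]
force: [2.4, 0.6, 5.2]
grip_width: 0.0001
```

apply_moves:
  deltas:
    - {"dp": [0,0.001,0],"roll": 0,"grip": 1}
    - {"dp": [0,0.001,0],"roll": 0,"grip": 1}
    - {"dp": [0,0.0005,0],"roll": 0,"grip": 1}
    - {"dp": [0,0,0],"roll": 0,"grip": 1}
    - {"dp": [0,0,0],"roll": 0,"grip": 1}

```text
time_s: 12.42
ee_pos: [0.6154, 0.2258, 0.0748]
eef_rot: [-1.569, -0.0, -1.297]
force: [-2.7, -1.9, 17.2]
grip_width: 0.0005
```

```bash
python3 - <<'E'
from h import *
a=imaging.camera("scene");cv2.imwrite("pics/s3.png",a)
s=ctrl.get_obs();print(s["ee_pos"],s["force"],s["time_s"])
E
```

```text
[0.6154432  0.22581953 0.07479049] [-2.71364881 -2.17578035 17.32205114] 12.475
```

View pics/s3.png

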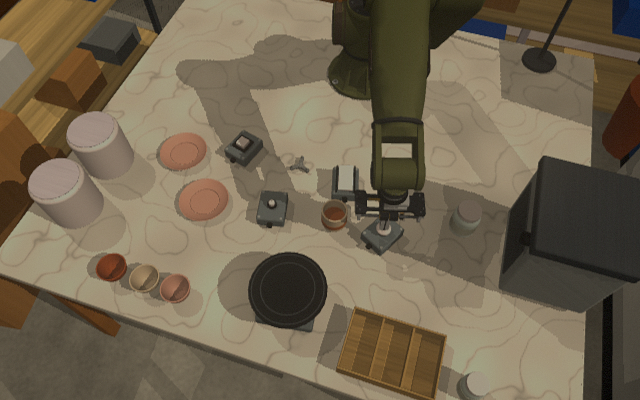

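The fingers are holding the mushroom down at about (384,228). The rocker (345,178) and key (243,143) are still on, and the cup, plates and spur stand where they were. Handing in.

```bash
python3 -c "
from station import ctrl
print(ctrl.hand_in())"
```

```text
the job is handed in; nothing more can be done
None
```

The turntable start-up is done and handed in at about 12.5 s. I pressed the controls in the order asked, with closed fingers only, and the arm is still holding the mushroom button down.

| Control | Force at the end stop | Fingertip height there | Last check |
|---|---|---|---|
| Rocker paddle | 25 N | 55.5 mm | The pictures show the raised end down and still down |
| Square key | 23 N | 57 mm | Seen low in its frame after release, so it latched |
| Mushroom button | 17 N, steady | 64 mm | Still held down at hand-in |

The fingers never went near the small round button. In the last picture the pots and tools look to be where they were at the start; I judged that by eye, not by measurement. No check failed. The only disagreement was between the two camera views, which put the key and mushroom centres 2.5 to 5 mm apart in x. I used values between the two, and both presses landed on the tops.

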